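# Move a freshly lacquered clock dial with a spatula

### The job

The lacquer on the blue clock dial is still soft, so the gripper must not touch the dial: take the spatula by its handle, slide the blade under the blue dial, lift the dial clear, carry it to the empty dark stand and lower it there, centred and square on the two ribs. Draw the spatula out and lay it flat on the bare desk again. Leave the white dial undisturbed.

Things in the scene. Friction and masses are not known exactly. Their poses are not given: they have to be found in the camera images.
- blue_dial: Blue square clock dial, white marks, 96 x 96 x 4 mm, 80 g, loose. Origin: centre of underside, z up. Starts level on the ribs of a fixed pale birch stand shaped exactly like the dark stand, within 5 mm of its centre, so its underside is 30 mm above the desk over an open channel 62 mm wide, 26 mm high. x lies along the ribs (3 degrees), pointing away from the robot (15 degrees).
- white_dial: White square clock dial with dark hour marks, 96 x 96 x 4 mm, loose, on another such birch stand; to be left alone. Origin: centre of its underside, z up.
- dark_stand: Empty dark stand, black ribs, fixed. Base 110 x 96 x 4 mm with two upright ribs 110 mm long (along x), 14 mm wide, centred 38 mm either side of the middle, tops 30 mm above the desk. Channel between them 62 mm wide, floor 4 mm above the desk, open above and at both ends. Origin: centre of the underside, on the desk; x along the ribs, away from the robot (12 degrees), z up.
- spatula: Steel spatula, 110 g, loose, lying on its blade, tip to the robot's left. Origin: centre of blade underside; x to the tip, z up. Blade 100 x 40 x 3 mm. From x -50 a neck rises to the raised dark wooden handle: level bar 20 mm wide (y), z 36 to 54, x -157 to -67 mm. Grip across it at x -100, z 45 mm, firmly (40 N or more). Centre of mass x -30 mm.
Things that resemble listed ones, but are neither listed nor needed, are in the scene too. Of the things like the spatula, leave any that is orange or purple; of the rest the larger one is meant.

How it is judged (in metres and radians):
On the way, in this order (a step that is already met when the one before it is completed fails the run):
1. the blue dial is lifted clear, riding on the spatula held in the gripper (height (world z) of blue_dial above 0.042 m and contact force between spatula and blue_dial above 0.1 N and contact force between the fingers and spatula above 0.5 N and angle between blue_dial's own z axis and vertical below 0.35 rad), for 0.2 s.
2. the blue dial is lowered onto the dark stand with the spatula still under it (horizontal distance between blue_dial and dark_stand below 0.02 m and z of blue_dial in the frame of dark_stand between 0.026 and 0.034 m and angle between blue_dial's own z axis and vertical below 0.12 rad and horizontal distance between spatula and blue_dial below 0.07 m and contact force between blue_dial and dark_stand above 0.05 N and contact force between the fingers and spatula above 0.5 N), for 0.05 s.
At the end, for the whole second after the job is handed in: Blue dial at rest, level on the dark stand's ribs, within 15 mm of its centre and 15 degrees of the ribs; spatula at rest flat on the desk (within 8 mm and 6 degrees), not touching the dark stand; white dial within 15 mm of its start (horizontal distance between blue_dial and dark_stand below 0.015 m and z of blue_dial in the frame of dark_stand between 0.026 and 0.034 m and angle between blue_dial's own z axis and vertical below 0.12 rad and contact force between blue_dial and dark_stand above 0.1 N and angle between the x axis of blue_dial and the x axis of dark_stand, either way round below 0.2618 rad and linear speed of each of blue_dial, spatula below 0.02 m/s and height (world z) of spatula below 0.008 m and angle between spatula's own z axis and vertical below 0.105 rad and contact force between spatula and dark_stand below 0.05 N and distance of white_dial from where it was at the start of the episode below 0.015 m).
It fails at once if the gripper or arm touches the blue dial (contact force between any of the fingers, the arm and blue_dial above 0.3 N).
It fails at once if the white dial is disturbed (moved more than 15 mm) (distance of white_dial from where it was at the start of the episode above 0.015 m).
It also fails if it takes over 72 s, if anything falls off the work surface, if the arm or the gripper's body presses on something with over 40 N, if the wrist force passes 120 N, or if a joint passes its speed limit or range.

### The arm

A 6-joint arm with a two-finger parallel gripper is mounted at the origin on the work surface. World frame = base frame: x ahead of the robot, y to its left, z up, the work surface at z = 0. Lengths are in mm, angles in degrees, forces in N, time in s.
With the tool pointing down it reaches from about 350 to 850 mm from the base axis. Payload 8.1 kg.
Tool frame: the origin (TCP) lies midway between the tips of the shut fingers; the grasp point (between the pads) lies 19 mm behind it; x points along the fingers, y is the direction in which the jaws open and shut, and the axes are right-handed (so a half turn about x gives the same grasp; the last joint's range is limited). The gripper opens to 85 mm and grips with 20 to 120 N. Pads are 22 mm wide; open, the fingers measure 114 mm over their backs; the gripper's body (76 mm by 85 mm) begins 54 mm behind the grasp point. The pads swing forward as they close: fully open they stand 13 mm farther back than shut.
Start: joints at [-4.893, 7.471, 85.268, -0, 87.261, -4.893], TCP at [600.004, 0.022, 231.292] pointing down, gripper open.
Joint ranges: [-169.43, 169.43], [-51.17, 129.36], [1.28, 143.12], [-76.62, 256.62], [0, 156.53], [-152.29, 152.29]. Speed limits (degrees/s): [136.94, 136.94, 159.86, 180, 180, 180].

### API

Orientations are given as [roll, pitch, yaw] about the fixed x, y, z axes, in that order (R = Rz(yaw) Ry(pitch) Rx(roll)).
In Python, from bench import r gives the robot as it stands.
- The arm moves only by the tool move_arm, never from a script. Its argument "deltas" is a list of rows, each a list of 2 entries, a list of its own where there are three numbers: the shift along the tool's x, y, z in mm, then the turn about the tool's x in degrees. A call has 1 to 12 rows; each row is the pose to reach, as a shift and turn from the pose measured when the call began, along the tool's axes at that moment; what a row does not reach only later rows make up. A row lasts 1/8 s, in which the tool goes at most 62.5 mm and 10.7 degrees, less where a joint would pass 70% of its speed; a pose out of reach is approached as far as the arm can. A call with a gripper value outside its range is refused whole. "jaw" is the opening, from -1 (shut) to 1 (fully open), set as the call begins (left out, the last holds). The fingers move at their own pace and stop on an object; "squeeze" is the grip in N (left out, the last holds). Time passes only in rows, so rows that repeat a pose let the fingers close. It gives the time, the measured TCP pose, the force and the opening at its end, in the units of the state.
- r.sense(): the state, without advancing time (a new reading comes with each control period).
- r.snapshot(name): name is "scene" or "side" or "wrist"; returns (picture, depth): 400x640x3 uint8, red, green, blue; 400x640 float32, mm along the optical axis (not along the pixel's ray), 0 where there is no reading.
- r.get_calibration(name): a dict with "fovy" (degrees; the focal length in pixels is half the picture's height over the tangent of half this angle, whatever the lens; pixels are square), "cx", "cy" (the principal point, pixels), "k1" (the pictures are not rectified: a ray, as slopes to the right and down, at radius r is drawn at 1 + k1 r^2 times it, then the intrinsics apply), "position" and "attitude" of the camera in the world; the wrist camera has in their place "tool_from_camera" (4x4, takes a point from camera to tool coordinates, whose origin is the TCP and whose axes are the tool frame's). Camera axes: x right, y down, z forward; pixel columns grow to the right and rows downward; lengths in mm; the calibration is good to about 2 mm. A picture is of the moment at which its call begins: read the wrist's pose just before it. get_calibration takes no time and is no camera call.
- r.hand_in(): hands the job in, once; it reports no verdict.
The state is a dict: "time": time; "joint_pos": joint angles; "qd": joint speeds; "joint_efforts": joint torques, N m; "tool_pos": TCP position; "tcp_rot": TCP orientation; "ft_force": force on the tool from outside, world axes, zero at the start; "wrist_torque": the same for the moment, N m; "finger_gap": finger opening in mm.
Only numpy, scipy, OpenCV 4.12 (cv2) and the standard library are available. Lean on these libraries where they do the work, as an engineer would, in place of code of your own. Each camera call takes 0.05 s, during which the arm holds its last target. There are 200 camera calls.

## Working session

There is one attempt and no reset: what is moved stays moved. The work goes in short steps, Python scripts to look and compute and a tool call to move; the robot and the scene stay as the last step left them, time stands still between calls to the robot, and variables do not carry over. Pictures are saved under pics/ and viewed, about 8 in all and at most 12, crops included, and the job is handed in when it is done.

Besides the shell and the picture viewer there is one more tool, called after "Request:" as name(argument=value, ...), one argument or row to a line, values as JSON. move_arm: Moves the arm, as the interface text tells. Its arguments: {"type":"object","properties":{"deltas":{"type":"array","items":{"type":"array"}},"jaw":{"type":"number"},"squeeze":{"type":"number"}},"required":["deltas"]}

```bash
mkdir -p pics; ls; cat > h.py <<'E'
import numpy as np, cv2
from scipy.spatial.transform import Rotation as R
from bench import r
def cam(name, tool=None):
    c=r.get_calibration(name); f=200/np.tan(np.radians(c['fovy'])/2)
    return c,f
def rot(a):
    a=np.array(a,float)
    return a if a.shape==(3,3) else R.from_euler('xyz',a,degrees=True).as_matrix()
def pose(name, st=None):
    c,f=cam(name)
    if name=='wrist':
        st=st or r.sense(); T=np.eye(4); T[:3,:3]=rot(st['tcp_rot']); T[:3,3]=st['tool_pos']
        M=T@np.array(c['tool_from_camera']); return M[:3,:3],M[:3,3]
    return rot(c['attitude']),np.array(c['position'],float)
def slopes(name,uv):
    c,f=cam(name); uv=np.atleast_2d(uv).astype(float)
    d=(uv-[c['cx'],c['cy']])/f; s=d.copy()
    for _ in range(20): s=d/(1+c['k1']*(s**2).sum(1,keepdims=True))
    return s
def onplane(name,uv,z,st=None):
    Rm,p=pose(name,st); s=slopes(name,uv)
    d=np.c_[s,np.ones(len(s))]@Rm.T
    return p+d*((z-p[2])/d[:,2])[:,None]
def cloud(name,depth,st=None):
    Rm,p=pose(name,st); v,u=np.mgrid[:400,:640]; uv=np.c_[u.ravel(),v.ravel()]
    s=slopes(name,uv); P=(np.c_[s,np.ones(len(s))]*depth.reshape(-1,1))@Rm.T+p
    P[depth.ravel()==0]=np.nan
    return P.reshape(400,640,3)
E
python3 - <<'E'
from h import *
print(r.sense())
for n in ['scene','side','wrist']:
    print(n,r.get_calibration(n))
    im,d=r.snapshot(n); cv2.imwrite(f'pics/{n}0.png',im[:,:,::-1]); np.savez(f'/tmp/{n}0.npz',im=im,d=d)
E
```

```text
pics
{'time': 0.0, 'joint_pos': array([-4.89165827e+00,  7.51380509e+00,  8.53304142e+01, -1.57062318e-03,
        8.72620934e+01, -4.89051812e+00]), 'qd': array([ 0.02663312, -0.02903401,  0.0386445 , -0.01478396, -0.01631091,
       -0.00403662]), 'joint_efforts': array([-1.90700346e-03, -5.69404185e+01, -5.00557995e+01, -2.19391650e-04,
        1.44415747e-02,  7.24149572e-05]), 'tool_pos': array([5.99439875e+02, 7.49289155e-02, 2.30247147e+02]), 'tcp_rot': array([-94.04515546,  89.89367577, 175.95378087]), 'ft_force': array([ 0.43321154, -0.51310149, -0.13928144]), 'wrist_torque': array([0.00990236, 0.01529768, 0.02174049]), 'finger_gap': 85.21719191016072}
scene {'fovy': 46.96818357149368, 'cx': 321.19113826484767, 'cy': 205.43865610623172, 'k1': 0.022058887651754844, 'position': array([1251.90889433, -324.91655835,  911.454598  ]), 'attitude': array([-134.00109531,   -0.77517007,   64.3622371 ])}
side {'fovy': 46.93861616638781, 'cx': 317.50781517459205, 'cy': 201.42426137144858, 'k1': -0.10920563781051607, 'position': array([  21.57901108, -679.76821863,  628.12995255]), 'attitude': array([-122.93918967,    1.16873806,  -31.55517531])}
wrist {'fovy': 63.221540663016526, 'cx': 318.87069199046505, 'cy': 201.6904490166975, 'k1': -0.05258803977346806, 'tool_from_camera': array([[ 1.02645394e-03, -2.58479862e-01,  9.66016101e-01,
        -1.41528795e+02],
       [ 9.99999436e-01,  5.29296118e-04, -9.20938042e-04,
         2.50668899e-01],
       [-2.73264634e-04,  9.66016501e-01,  2.58480260e-01,
        -6.56771773e+01],
       [ 0.00000000e+00,  0.00000000e+00,  0.00000000e+00,
         1.00000000e+00]])}
```

View pics/scene0.png

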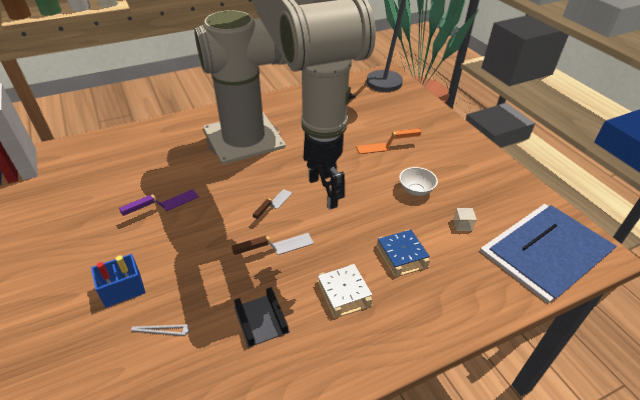

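View pics/side0.png

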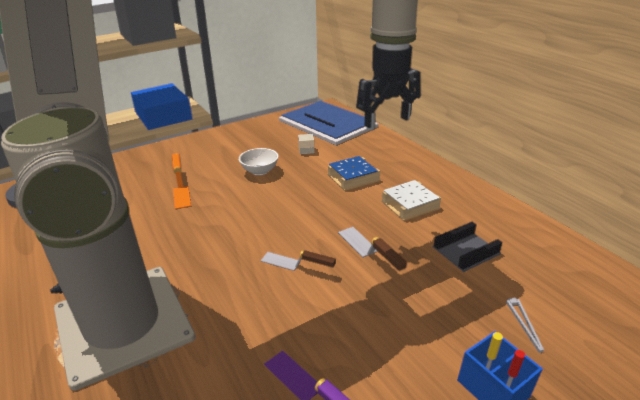

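The scene view shows the large spatula (blade 293,243; handle 252,245), blue dial (404,250), white dial (345,290) and dark stand (262,317). The side view shows the same: spatula (372,245), blue (354,172), white (411,198) and stand (468,245).

```bash
cat > m.py <<'E'
from h import *
def rect(name,mask,z,st=None):
    n,l,s,c=cv2.connectedComponentsWithStats(mask.astype(np.uint8))
    if n<2: return None
    k=1+np.argmax(s[1:,4]); m=(l==k).astype(np.uint8)
    cs,_=cv2.findContours(m,cv2.RETR_EXTERNAL,cv2.CHAIN_APPROX_NONE)
    c=max(cs,key=cv2.contourArea)[:,0,:]
    P=onplane(name,c,z,st)[:,:2].astype(np.float32)
    (x,y),(w,h),a=cv2.minAreaRect(P)
    return np.round([x,y,w,h,a,s[k,4]],1)
def box(m,b):
    o=np.zeros_like(m); o[b[1]:b[3],b[0]:b[2]]=m[b[1]:b[3],b[0]:b[2]]; return o
E
python3 - <<'E'
from m import *
B={'scene':dict(blue=(375,225,435,280),white=(315,260,375,320),blade=(262,225,320,260),handle=(225,230,285,260),dark=(225,280,300,350)),
'side':dict(blue=(320,150,385,195),white=(375,175,445,222),blade=(335,222,378,258),handle=(368,230,412,272),dark=(425,215,510,275))}
for n in B:
    f=np.load(f'/tmp/{n}0.npz'); im,d=f['im'],f['d']; P=cloud(n,d)
    hsv=cv2.cvtColor(im,cv2.COLOR_RGB2HSV); H,S,V=[hsv[...,i].astype(int) for i in range(3)]
    blue=(H>100)&(H<130)&(S>100)
    b=B[n]
    mb=cv2.morphologyEx(box(blue,b['blue']).astype(np.uint8),cv2.MORPH_CLOSE,np.ones((3,3)))
    print(n,'blue',rect(n,mb,34))
    mw=box((S<50)&(V>150),b['white']); print('white',rect(n,mw,34))
    ml=box((S<60)&(V>120),b['blade']); print('blade',rect(n,ml,3))
    mh=box((V<110)&(S>60),b['handle']); 
    print('handle z54',rect(n,mh&(P[...,2]>48),54), 'cloud', np.nanmedian(P[mh&(P[...,2]>48)],0))
    md=box(P[...,2]>25,b['dark'])
    Q=P[md]; print('ribs cloud',len(Q),np.median(Q,0))
    k,l,_=cv2.kmeans(Q[:,:2].astype(np.float32),2,None,(3,50,.1),5,0)[0:3]
    for i in (0,1):
        q=Q[l.ravel()==i]; q=q[q[:,2]>28]; print('  rib',np.round(cv2.minAreaRect(q[:,:2].astype(np.float32)),1) if 0 else cv2.minAreaRect(q[:,:2].astype(np.float32)),len(q))
    for nm,m in(('blue',mb>0),('white',mw),('blade',ml)): print(nm,'cloud med',np.round(np.nanmedian(P[m],0),1))
E
```

```text
scene blue [ 660.3  200.    95.1   95.6   84.9 1092. ]
white [ 700.2   12.2   96.    96.6   86.7 1381. ]
blade [504.  -37.9 104.1  46.4  85.7 461. ]
handle z54 [ 506.2 -147.9   87.9   26.3   84.1  213. ] cloud [ 506.438943   -157.14509916   53.64038475]
ribs cloud 585 [ 688.38386343 -218.33369676   30.54142184]
  rib ((686.5650024414062, -150.77194213867188), (14.70318603515625, 112.27796173095703), 87.77931213378906) 259
  rib ((683.995361328125, -226.61105346679688), (14.133209228515625, 111.0735092163086), 87.73307800292969) 274
blue cloud med [662.5 199.   34.5]
white cloud med [702.2  10.6  34.4]
blade cloud med [506.9 -37.5   3.6]
side blue [658.4 201.   96.2  95.9  85.2 618. ]
white [699.1  13.7  96.6  98.8  87.1 853. ]
blade [505.6 -34.7 102.2  40.   87.4 484. ]
handle z54 [ 496.7 -153.    89.7   24.5   88.9  274. ] cloud [ 494.65644426 -162.22929918   53.98853739]
ribs cloud 620 [ 678.04532873 -220.69171087   30.90891107]
  rib ((681.474853515625, -227.07183837890625), (17.98842430114746, 113.39154815673828), 87.00457763671875) 284
  rib ((683.789306640625, -151.74636840820312), (17.517858505249023, 111.20404052734375), 88.78384399414062) 232
blue cloud med [655.8 196.5  35.5]
white cloud med [695.7   9.9  35.5]
blade cloud med [502.4 -34.5   4. ]
```

```bash
cat > plan.py <<'E'
import sys; from h import *
def delta(x,y,z,yaw,st=None):   # yaw: world direction of spatula x (tool z or -z), tool pointing down
    st=st or r.sense(); T=rot(st['tcp_rot']); d=T.T@(np.array([x,y,z])-st['tool_pos'])
    # yaw of the tool y axis minus 90 = "forward" yaw
    cur=np.degrees(np.arctan2(T[1,1],T[0,1]))+OFF
    w=(yaw-cur+180)%360-180
    return np.round(d,1),np.round(-w,2)
T=rot(r.sense()['tcp_rot']); OFF=-90 if T[1,1]>0 or 0 else 90
OFF=90 if '-n' not in sys.argv else -90
if __name__=='__main__':
    a=[float(v) for v in sys.argv[1:5]]; print(delta(*a))
    s=r.sense(); print(np.round(rot(s['tcp_rot']),3).tolist(),s['tool_pos'].round(1),s['ft_force'].round(1),s['finger_gap'].round(1),s['time'])
E
python3 plan.py 501 -136 120 87.5
python3 - <<'E'
from m import *
f=np.load('/tmp/scene0.npz');P=cloud('scene',f['d'])
m=(P[...,2]>6)&(P[...,0]>330)&(P[...,0]<880)&(abs(P[...,1])<420)&(P[...,2]<120)
n,l,s,c=cv2.connectedComponentsWithStats(m.astype(np.uint8))
for k in range(1,n):
    if s[k,4]>15: q=P[l==k]; print(s[k,:4],q.min(0).round(),q.max(0).round())
E
```

```text
(array([110.6, -98.4, 136.1]), np.float64(2.5))
[400 167  38  29] [408. 322.   6.] [520. 420.  50.]
[253 198  22  21] [ 348. -104.    7.] [410. -26.  47.]
[454 208  21  23] [610. 381.   6.] [669. 420.  50.]
[377 230  53  47] [602. 148.   6.] [721. 254.  40.]
[232 236  49  19] [ 489. -192.    6.] [517. -74.  59.]
[480 244  46  41] [727. 393.   6.] [864. 420.  20.]
[129 254  16  39] [ 429. -420.    7.] [ 502. -410.   76.]
[318 264  55  53] [644. -38.   6.] [761.  62.  40.]
[266 287  23  47] [ 630. -166.    6.] [ 743. -142.   34.]
[235 298  26  49] [ 627. -240.    6.] [ 740. -202.   35.]
[252 303  14   7] [ 640. -195.    6.] [ 663. -169.    9.]
[149 325  26   3] [ 598. -419.    6.] [ 624. -369.   11.]
[173 324  16  11] [ 622. -375.    6.] [ 651. -342.   11.]
[150 329  22   4] [ 609. -419.    6.] [ 635. -378.   12.]Traceback (most recent call last):
  File "plan.py", line 12, in <module>
    s=r.sense(); print(np.round(rot(s['tcp_rot']),3).tolist(),s['tool_pos'].round(1),s['ft_force'].round(1),s['finger_gap'].round(1),s['time'])
                                                                                                            ^^^^^^^^^^^^^^^^^^^^^
AttributeError: 'float' object has no attribute 'round'
```

Request:
move_arm(
  deltas=[
    [[30, -25, 35], 1],
    [[60, -50, 70], 2.5],
    [[85, -75, 105], 2.5],
    [[110, -98, 136], 2.5],
    [[110, -98, 136], 2.5],
    [[110, -98, 136], 2.5],
  ],
  jaw=1,
  squeeze=80,
)

```text
time: 0.9
tool_pos: [501.8, -135.8, 121.0]
tcp_rot: [-106.5, 89.9, 161.0]
ft_force: [-0.5, -0.3, 0.1]
finger_gap: 85.2
```

```bash
sed -i "s/s\['finger_gap'\].round(1)/round(s['finger_gap'],1)/" plan.py
python3 - <<'E'
from m import *
st=r.sense(); im,d=r.snapshot('wrist'); P=cloud('wrist',d,st); cv2.imwrite('pics/w1.png',im[:,:,::-1])
hsv=cv2.cvtColor(im,cv2.COLOR_RGB2HSV); H,S,V=[hsv[...,i].astype(int) for i in range(3)]
z=P[...,2]; near=(abs(P[...,0]-503)<45)
h=near&(z>48)&(z<60)&(P[...,1]<-95)&(P[...,1]>-215); q=P[h][:,:2].astype(np.float32); print('handle',len(q),cv2.minAreaRect(q),P[h].mean(0))
b=near&(S<60)&(V>100)&(P[...,1]>-95)&(P[...,1]<40)&(z<12); print('blade',rect('wrist',b,3,st))
print(st['tool_pos'],st['joint_pos'])
E
python3 plan.py 501 -136 24 87.5
```

```text
handle 3693 ((499.136962890625, -145.35516357421875), (93.43709564208984, 20.046607971191406), 87.52461242675781) [ 499.30659759 -142.00066296   52.57057207]
blade [ 503.7  -38.1   99.    40.1   87.7 7226. ]
[ 501.78868195 -135.82889137  120.97260185] [-2.07974314e+01 -2.23482168e-01  1.05079183e+02 -1.76618403e-03
  7.51990093e+01 -1.82592863e+01]
(array([97.5, -1.4,  0.4]), np.float64(0.01))
[[0.0, 0.999, -0.043], [-0.0, -0.043, -0.999], [-1.0, 0.0, 0.0]] [ 502.4 -135.6  121.5] [ 0.6  0.2 -0.7] 85.6 0.95
```

View pics/w1.png

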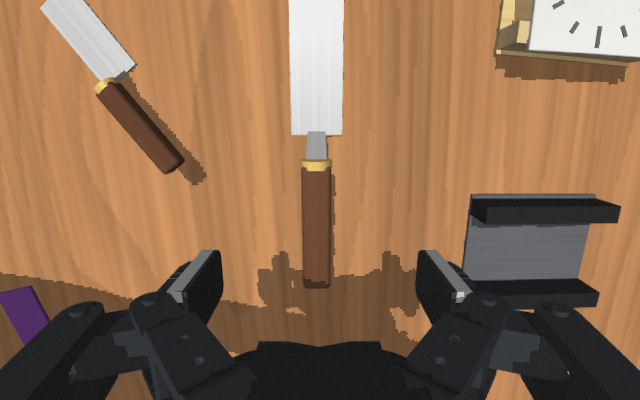

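The wrist view shows the handle (316,225) midway between the open fingers, with the blade above it (317,70). I'll descend and grip.

Request:
move_arm(
  deltas=[
    [[30, -2.5, 2], 0],
    [[60, -2.5, 2], 0],
    [[85, -2.5, 2], 0],
    [[97, -2.5, 2], 0],
    [[97, -2.5, 2], 0],
  ],
)

```text
time: 1.58
tool_pos: [500.0, -136.9, 24.4]
tcp_rot: [-113.2, 90.0, 154.4]
ft_force: [0.0, -0.9, 0.6]
finger_gap: 85.6
```

Request:
move_arm(
  deltas=[
    [[0, 0, 0], 0],
    [[0, 0, 0], 0],
    [[0, 0, 0], 0],
    [[0, 0, 0], 0],
    [[0, 0, 0], 0],
    [[0, 0, 0], 0],
  ],
  jaw=-1,
  squeeze=90,
)

```text
time: 2.33
tool_pos: [500.3, -137.1, 24.8]
tcp_rot: [-29.4, 90.0, -121.9]
ft_force: [-0.9, -0.5, 5.3]
finger_gap: 18.6
```

```bash
python3 plan.py 500 -138 144 87.5
```

```text
(array([-119.2,   -0.2,    0.9]), np.float64(0.06))
[[-0.0, 0.999, -0.043], [-0.0, -0.043, -0.999], [-1.0, -0.0, 0.0]] [ 500.3 -137.1   24.8] [-0.9 -0.5  5.3] 18.6 2.325
```

Request:
move_arm(
  deltas=[
    [[-25, 0, 0], 0],
    [[-60, 0, 0], 0],
    [[-95, -5, -15], 6],
    [[-100, -15, -50], 15],
    [[-100, -25, -90], 25],
    [[-100, -35, -135], 35],
    [[-100, -45, -180], 45],
    [[-100, -55, -225], 55],
    [[-100, -65, -270], 65],
    [[-100, -75, -310], 75],
    [[-100, -82, -340], 84],
    [[-100, -85, -355], 92.5],
  ],
)

```text
time: 3.82
tool_pos: [429.4, 222.6, 124.1]
tcp_rot: [10.2, 89.9, -174.9]
ft_force: [-0.2, -0.7, -2.1]
finger_gap: 18.5
```

```bash
python3 plan.py 430.4 220.5 40 -5; cat > blade.py <<'E'
from m import *
# blade/dial seen by the wrist camera, in tool-forward coords
st=r.sense(); im,d=r.snapshot('wrist'); P=cloud('wrist',d,st); T=rot(st['tcp_rot'])
import sys; cv2.imwrite(f'pics/{sys.argv[1]}.png',im[:,:,::-1])
L=(P-st['tool_pos'])@T   # tool coords
hsv=cv2.cvtColor(im,cv2.COLOR_RGB2HSV); H,S,V=[hsv[...,i].astype(int) for i in range(3)]
m=(S<60)&(V>90)&(abs(L[...,1])<30)&(L[...,2]<-45)&(L[...,2]>-160)&(L[...,0]>5)&(L[...,0]<50)
n,l,s,c=cv2.connectedComponentsWithStats(m.astype(np.uint8)); m=l==1+np.argmax(s[1:,4])
q=L[m]; print('blade in tool (z,y): ',cv2.minAreaRect(q[:,[2,1]].astype(np.float32)),'n',len(q))
A=np.c_[q[:,1:],np.ones(len(q))]; co,*_=np.linalg.lstsq(A,q[:,0],rcond=None); print('plane tool x = a*y+b*z+c',co.round(3),'x at z-100',(co@[0,-100,1]).round(1), 'rms',np.std(q[:,0]-A@co).round(2))
b=(H>100)&(H<130)&(S>100)&(abs(P[...,0]-660)<90)&(abs(P[...,1]-200)<90)&(P[...,2]>20)
if b.sum()>200:
    b=cv2.morphologyEx(b.astype(np.uint8),cv2.MORPH_CLOSE,np.ones((7,7)))
    print('blue z34',rect('wrist',b,34,st), np.nanmedian(P[b>0],0).round(1))
print(st['tool_pos'].round(1),st['joint_pos'].round(1),st['time'],st['ft_force'].round(1))
E
python3 blade.py w2
```

```text
(array([84.1,  2. , -1.3]), np.float64(-0.13))
[[-0.001, -0.089, -0.996], [-0.0, -0.996, 0.089], [-1.0, 0.0, 0.001]] [429.4 222.6 124.1] [-0.2 -0.7 -2.1] 18.5 3.825
blade in tool (z,y):  ((-82.04714965820312, -0.6673374176025391), (71.04906463623047, 40.33830261230469), 0.08266524970531464) n 12353
plane tool x = a*y+b*z+c [ 3.0000e-03 -4.3000e-02  1.9239e+01] x at z-100 23.5 rms 2.25
[429.4 222.6 124.1] [ 21.3  -6.2 110.5   0.   75.8 116.4] 3.825 [-0.2 -0.7 -2.1]
```

View pics/w2.png

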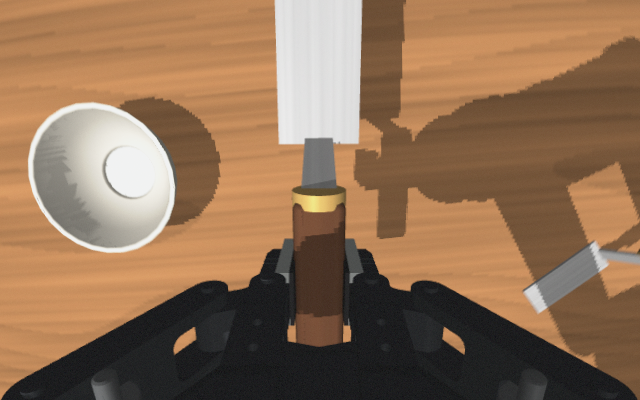

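The blade is straight in the grip and droops slightly. In the picture it runs up from (318,140), with the bowl clear on the left at (100,175). I'll hover over the dial so the ribs show on both sides of the blade.

Request:
move_arm(
  deltas=[
    [[-10, 2, -30], 0],
    [[-10, 2, -70], 0],
    [[-10, 2, -105], 0],
    [[-10, 2, -130], 0],
    [[-10, 2, -130], 0],
    [[-10, 2, -130], 0],
  ],
)

```text
time: 4.62
tool_pos: [557.6, 208.6, 133.2]
tcp_rot: [-2.8, 89.8, 171.7]
ft_force: [-0.1, 0.6, -1.3]
finger_gap: 18.4
```

```bash
python3 blade.py w3
```

```text
blade in tool (z,y):  ((-81.9764404296875, -0.7433700561523438), (40.40764236450195, 70.96468353271484), 89.82561492919922) n 12365
plane tool x = a*y+b*z+c [ 2.0000e-03 -4.3000e-02  1.9217e+01] x at z-100 23.6 rms 2.31
blue z34 [ 657.8  239.1   19.4   87.6   84.6 3654. ] [657.4 230.4  32.9]
[557.6 208.6 133.2] [1.55e+01 1.06e+01 9.22e+01 1.00e-01 7.73e+01 1.11e+02] 4.625 [-0.1  0.6 -1.3]
```

View pics/w3.png

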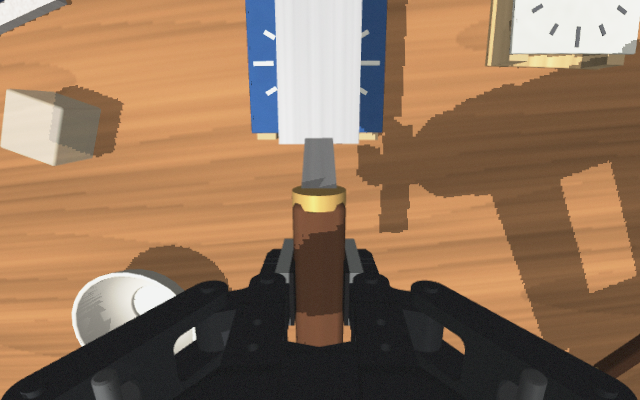

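The blade (centre column 318) lies over the dial (edges at columns 251 and 387). The rib ends peek out about equally on both sides (258 and 382), so the lateral line is good. I'll back off and go down.

Request:
move_arm(
  deltas=[
    [[0, 0, 35], 0],
    [[0, 0, 80], 0],
    [[0, 0, 120], 0],
    [[0, 0, 135], 0],
    [[0, 0, 135], 0],
    [[25, 0, 135], 0],
    [[55, 0, 135], 0],
    [[80, 0, 135], 0],
    [[92, 0, 135], 0],
    [[92, 0, 135], 0],
    [[92, 0, 135], 0],
  ],
)

```text
time: 6.05
tool_pos: [424.1, 222.1, 43.0]
tcp_rot: [-45.5, 89.9, 129.0]
ft_force: [-0.7, 0.2, -1.2]
finger_gap: 19.0
```

```bash
python3 plan.py 557.9 209.2 41 -5; python3 - <<'E'
from m import *
im,d=r.snapshot('side'); c=im[120:220,280:420,::-1]; cv2.imwrite('pics/s4.png',cv2.resize(c,None,fx=5,fy=5,interpolation=2))
E
```

```text
(array([ 1.800e+00, -1.000e-01, -1.345e+02]), np.float64(-0.51))
[[-0.001, -0.096, -0.995], [0.001, -0.995, 0.096], [-1.0, -0.001, 0.001]] [424.1 222.1  43. ] [-0.7  0.2 -1.2] 19.0 6.05
```

View pics/s4.png

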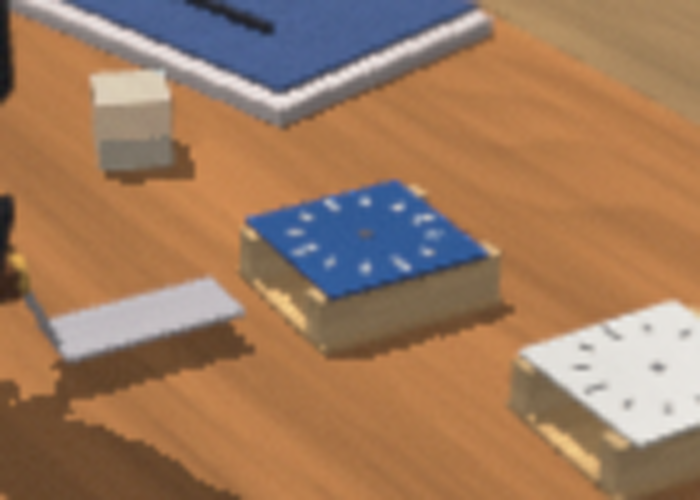

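The blade lies before the open channel (tip at about 225,297; channel mouth at 285,285) and points into it. I'll insert it in two stages.

Request:
move_arm(
  deltas=[
    [[1, 0, -15], -0.5],
    [[1, 0, -30], -0.5],
    [[1, 0, -45], -0.5],
    [[1, 0, -60], -0.5],
    [[1, 0, -70], -0.5],
    [[1, 0, -70], -0.5],
  ],
)

```text
time: 6.85
tool_pos: [494.4, 215.3, 42.0]
tcp_rot: [-58.6, 89.9, 116.3]
ft_force: [0.0, -0.5, -1.3]
finger_gap: 18.8
```

```bash
python3 plan.py 557.9 209.2 41.5 -5
```

```text
(array([  0.4,   0.5, -63.7]), np.float64(-0.04))
[[-0.001, -0.088, -0.996], [0.001, -0.996, 0.088], [-1.0, -0.001, 0.001]] [494.4 215.3  42. ] [ 0.  -0.5 -1.3] 18.8 6.85
```

Request:
move_arm(
  deltas=[
    [[0, 0, -15], 0],
    [[0, 0, -30], 0],
    [[0, 0, -45], 0],
    [[0, 0, -57], 0],
    [[0, 0, -63], 0],
    [[0, 0, -63], 0],
    [[0, 0, -63], 0],
  ],
)

```text
time: 7.72
tool_pos: [556.7, 209.8, 41.7]
tcp_rot: [-35.9, 89.9, 139.1]
ft_force: [-0.3, -0.2, -1.7]
finger_gap: 18.7
```

```bash
python3 plan.py 557.9 209.2 41.5 -5; python3 blade.py w5
```

```text
(array([ 0.2,  0.5, -1.3]), np.float64(-0.03))
[[-0.001, -0.088, -0.996], [0.001, -0.996, 0.088], [-1.0, -0.001, 0.001]] [556.7 209.8  41.7] [-0.3 -0.2 -1.7] 18.7 7.725
blade in tool (z,y):  ((-49.872257232666016, -2.0246124267578125), (6.869321823120117, 55.29731369018555), 1.5210307836532593) n 648
plane tool x = a*y+b*z+c [  -0.302   -2.813 -126.07 ] x at z-100 155.3 rms 6.39
blue z34 [  639.8   202.8    94.4    58.6    84.9 29295. ] [641.1 202.6  32.9]
[556.7 209.8  41.7] [1.570e+01 1.630e+01 9.580e+01 1.000e-01 6.790e+01 1.107e+02] 7.725 [-0.3 -0.2 -1.7]
```

View pics/w5.png

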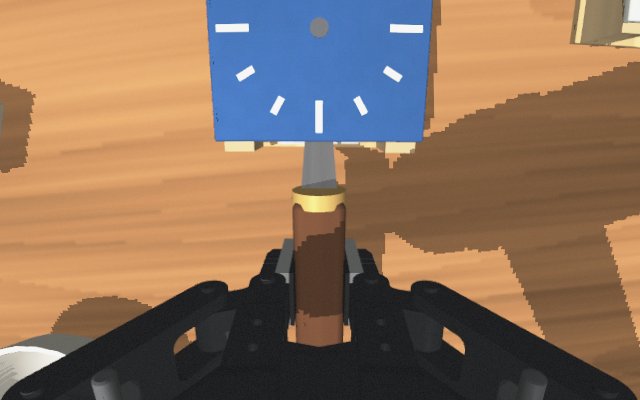

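The hub (319,28) is in line with the neck (318,165), and the blade is fully under the dial with its back edge just showing. I'll lift.

Request:
move_arm(
  deltas=[
    [[-4, 0, 0], 0],
    [[-8, 0, 0], 0],
    [[-11, 0, 0], 0],
    [[-14, 0, 0], 0],
    [[-17, 0, 0], 0],
    [[-21, 0, 0], 0],
    [[-26, 0, 0], 0],
    [[-32, 0, 0], 0],
    [[-39, 0, 0], 0],
    [[-45, 0, 0], 0],
    [[-48, 0, 0], 0],
    [[-48, 0, 0], 0],
  ],
)

```text
time: 9.28
tool_pos: [556.9, 209.8, 90.1]
tcp_rot: [-57.0, 89.9, 118.0]
ft_force: [0.5, -0.7, -1.4]
finger_gap: 18.8
```

```bash
python3 plan.py 557.9 209.2 120 -5; cat > see.py <<'E'
from m import *
import sys
st=r.sense(); im,d=r.snapshot('wrist'); P=cloud('wrist',d,st); T=rot(st['tcp_rot']); cv2.imwrite(f'pics/{sys.argv[1]}.png',im[:,:,::-1])
L=(P-st['tool_pos'])@T
hsv=cv2.cvtColor(im,cv2.COLOR_RGB2HSV); H,S,V=[hsv[...,i].astype(int) for i in range(3)]
m=(H>100)&(H<130)&(S>100)&(abs(L[...,1])<70)&(L[...,2]<-30)
q=L[m]; A=np.c_[q[:,1:],np.ones(len(q))]; co,*_=np.linalg.lstsq(A,q[:,0],rcond=None)
print('dial (z,y) in tool',cv2.minAreaRect(q[:,[2,1]].astype(np.float32)),'near edge z',np.percentile(q[:,2],99.5).round(1),'plane',co.round(3),'world z at dial ctr',(st['tool_pos'][2]-co@[0,-100,1]).round(1))
E
python3 see.py w6
```

```text
(array([-29.9,   0.4,  -1. ]), np.float64(-0.03))
[[-0.001, -0.088, -0.996], [0.001, -0.996, 0.088], [-1.0, -0.001, 0.001]] [556.9 209.8  90.1] [ 0.5 -0.7 -1.4] 18.8 9.275
dial (z,y) in tool ((-83.3370361328125, 10.203418731689453), (66.41039276123047, 116.51786804199219), 0.18775387108325958) near edge z -54.6 plane [ 3.0000e-03 -1.5000e-02  1.7445e+01] world z at dial ctr 71.1
```

View pics/w6.png

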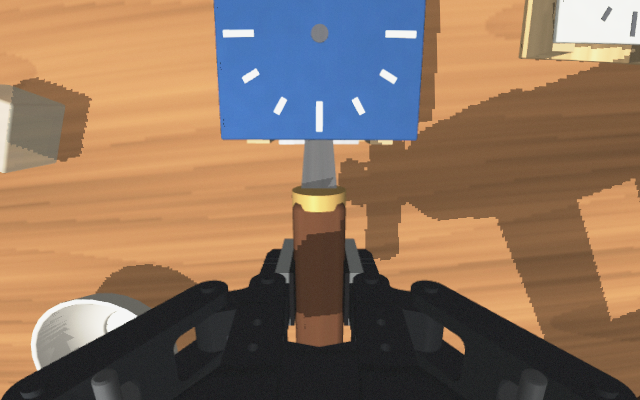

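The dial rides level on the blade (hub 320,33, clear of the ribs). I'll compute the carry.

```bash
python3 - <<'E'
from m import *
st=r.sense(); im,d=r.snapshot('wrist'); T=rot(st['tcp_rot'])
g=im[20:48,305:336].astype(int); m=(np.ptp(g,axis=2)<40)
v,u=np.nonzero(m); uv=[u.mean()+305,v.mean()+20]; h=onplane('wrist',uv,71,st)[0]
print(uv,h.round(1)); L=T.T@(h-st['tool_pos']); print('hub in tool',L.round(1))
import math
a=math.radians(-2); u=np.array([math.cos(a),math.sin(a)]); tz=-u; ty=np.array([math.sin(a),-math.cos(a)])
t=np.array([684,-189])-tz*L[2]-ty*L[1]; print('target TCP',t.round(1))
w=T.T@(np.r_[t,120]-st['tool_pos']); print('delta',w.round(1))
E
```

```text
[np.float64(319.18367346938777), np.float64(32.755102040816325)] [658.2 201.   71. ]
hub in tool [  18.6   -0.2 -101.9]
target TCP [ 582.2 -185.7]
delta [-30.8 391.6 -60. ]
```

Request:
move_arm(
  deltas=[
    [[-5, 3, 0], 0],
    [[-12, 10, -2], 0],
    [[-20, 22, -4], 0],
    [[-27, 40, -7], -0.5],
    [[-30, 62, -10], -0.5],
    [[-30, 86, -14], -1],
    [[-30, 110, -18], -1],
    [[-30, 134, -21], -1],
    [[-30, 156, -24], -1.5],
    [[-30, 174, -27], -1.5],
    [[-30, 187, -29], -1.5],
    [[-30, 195, -30], -1.5],
  ],
)

```text
time: 10.88
tool_pos: [569.5, 12.0, 119.5]
tcp_rot: [-38.0, 89.9, 138.4]
ft_force: [0.2, 0.7, -2.4]
finger_gap: 18.8
```

```bash
python3 plan.py 582.2 -185.7 120 -2; python3 see.py w7
```

```text
(array([ -0.8, 196.5, -24.9]), np.float64(-1.57))
[[-0.001, -0.062, -0.998], [0.001, -0.998, 0.062], [-1.0, -0.001, 0.001]] [569.5  12.  119.5] [ 0.2  0.7 -2.4] 18.8 10.875
dial (z,y) in tool ((-85.45841979980469, -0.20244598388671875), (95.8006591796875, 62.47603988647461), 89.94512939453125) near edge z -55.0 plane [ 3.0000e-03 -4.0000e-03  1.9176e+01] world z at dial ctr 99.9
```

Dial unchanged on the blade; second half.

Request:
move_arm(
  deltas=[
    [[0, 3, 0], 0],
    [[0, 10, -2], 0],
    [[0, 22, -4], 0],
    [[0, 40, -6], -0.5],
    [[0, 62, -9], -0.5],
    [[0, 86, -12], -1],
    [[0, 110, -15], -1],
    [[0, 134, -18], -1.5],
    [[0, 156, -21], -1.5],
    [[0, 175, -23], -1.5],
    [[0, 188, -24], -1.5],
    [[0, 195, -25], -1.5],
  ],
)

```text
time: 12.42
tool_pos: [582.2, -185.4, 119.1]
tcp_rot: [-24.7, 89.9, 153.2]
ft_force: [0.3, -0.5, -2.1]
finger_gap: 18.8
```

```bash
python3 plan.py 582.2 -185.7 120 -2; python3 see.py w8; python3 - <<'E'
from m import *
st=r.sense();im,d=r.snapshot('wrist');P=cloud('wrist',d,st)
for lo,hi,n in ((-170,-135,'left'),(-250,-205,'right')):
    m=(P[...,2]>24)&(P[...,2]<36)&(P[...,1]>lo)&(P[...,1]<hi)&(P[...,0]>600); q=P[m]
    if len(q)>20: print(n,len(q),q.min(0).round(1),q.max(0).round(1),np.percentile(q[:,1],[2,98]).round(1))
for n in('scene','side'):
    im,d=r.snapshot(n); cv2.imwrite(f'pics/{n}8.png',im[:,:,::-1])
    hsv=cv2.cvtColor(im,cv2.COLOR_RGB2HSV);H,S=hsv[...,0],hsv[...,1]
    P=cloud(n,d); m=(H>100)&(H<130)&(S>100)&(abs(P[...,0]-684)<70)&(abs(P[...,1]+189)<70)&(P[...,2]>60)
    m=cv2.morphologyEx(m.astype(np.uint8),cv2.MORPH_CLOSE,np.ones((3,3)));print(n,np.nanmedian(P[m>0],0).round(1),rect(n,m,99.5))
E
```

```text
(array([-0.9,  0.3,  0. ]), np.float64(-0.1))
[[-0.002, -0.037, -0.999], [0.001, -0.999, 0.037], [-1.0, -0.001, 0.002]] [ 582.2 -185.4  119.1] [ 0.3 -0.5 -2.1] 18.8 12.425
dial (z,y) in tool ((-82.770263671875, -0.23459625244140625), (95.83881378173828, 67.93705749511719), 89.90320587158203) near edge z -55.0 plane [2.0000e-03 7.0000e-03 2.0266e+01] world z at dial ctr 99.6
left 138 [ 628.8 -156.3   24. ] [ 633.6 -142.5   30.6] [-155.9 -143. ]
right 126 [ 626.  -231.9   26.3] [ 630.1 -217.9   30.4] [-231.7 -218. ]
scene [ 688.6 -190.1  101.1] [ 686.3 -188.8   94.6   97.4   87.7 1688. ]
side [ 686.9 -199.4  101.7] [ 685.1 -186.5   95.8   98.    87.7 1000. ]
```

View pics/w8.png

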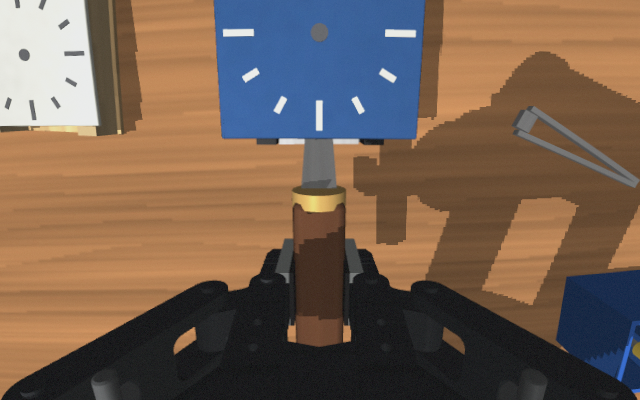

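The dial sits over the black rib ends (267,141 and 371,141), and the white dial is clear on the left. I'll lower.

Request:
move_arm(
  deltas=[
    [[5, 0, 0], 0],
    [[14, 0, 0], 0],
    [[25, 0, 0], 0],
    [[36, 0, 0], 0],
    [[46, 0, 0], 0],
    [[54, 0, 0], 0],
    [[59, 0, 0], 0],
    [[63, 0, 0], 0],
    [[67, 0, 0], 0],
    [[71, 0, 0], 0],
    [[75, 0, 0], 0],
    [[77, 0, 0], 0],
  ],
)

```text
time: 14.12
tool_pos: [582.1, -184.2, 41.9]
tcp_rot: [-29.4, 89.9, 148.6]
ft_force: [0.7, 0.2, -1.2]
finger_gap: 18.6
```

```bash
python3 plan.py 582.2 -185.7 41.5 -2; python3 see.py w9
```

```text
(array([ 0.4,  1.5, -0.1]), np.float64(-0.06))
[[-0.002, -0.036, -0.999], [0.001, -0.999, 0.036], [-1.0, -0.001, 0.002]] [ 582.1 -184.2   41.9] [ 0.7  0.2 -1.2] 18.6 14.125
dial (z,y) in tool ((-83.03703308105469, -0.1497650146484375), (60.86184310913086, 95.68517303466797), 0.02248821035027504) near edge z -55.2 plane [-0.000e+00  5.000e-03  9.346e+00] world z at dial ctr 33.1
```

View pics/w9.png

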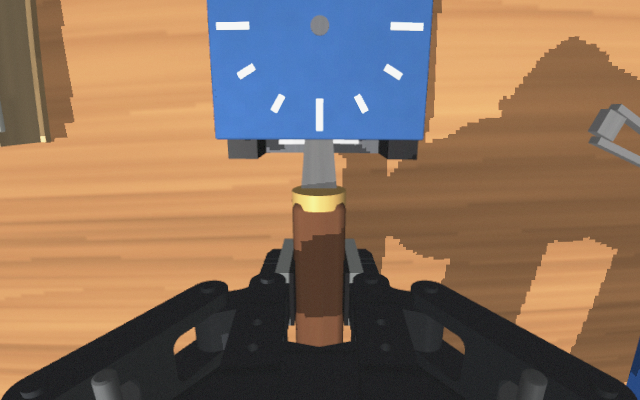

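The dial is down on the ribs (top at 33 mm), with the ribs showing evenly at 246 and 402. I'll draw the blade out.

Request:
move_arm(
  deltas=[
    [[0, 0, 5], 0],
    [[0, 0, 14], 0],
    [[0, 0, 26], 0],
    [[0, 0, 40], 0],
    [[0, 0, 56], 0],
    [[0, 0, 72], 0],
    [[0, 0, 90], 0],
    [[0, 0, 108], 0],
    [[0, 0, 124], 0],
    [[0, 0, 135], 0],
    [[0, 0, 140], 0],
    [[0, 0, 140], 0],
  ],
)

```text
time: 15.68
tool_pos: [442.1, -179.2, 42.1]
tcp_rot: [-30.6, 89.9, 147.4]
ft_force: [-0.6, -0.9, -1.2]
finger_gap: 18.8
```

```bash
python3 plan.py 443 -180.5 26 -2; cat > fin.py <<'E'
from m import *
import sys
for n in('scene','side'):
    im,d=r.snapshot(n); cv2.imwrite(f'pics/{n}{sys.argv[1]}.png',im[:,:,::-1])
    hsv=cv2.cvtColor(im,cv2.COLOR_RGB2HSV);H,S,V=hsv[...,0],hsv[...,1],hsv[...,2]
    P=cloud(n,d); m=(H>100)&(H<130)&(S>100)&(abs(P[...,0]-684)<70)&(abs(P[...,1]+189)<70)&(P[...,2]>20)
    m=cv2.morphologyEx(m.astype(np.uint8),cv2.MORPH_CLOSE,np.ones((3,3)));print(n,'blue',np.nanmedian(P[m>0],0).round(1),rect(n,m,34))
    m=(S<50)&(V>150)&(abs(P[...,0]-700)<70)&(abs(P[...,1]-13)<70)&(P[...,2]>20); print('white',rect(n,m,34))
    m=(P[...,2]<25)&(S<60)&(V>110)&(abs(P[...,0]-543)<75)&(abs(P[...,1]+184)<40); print('blade',rect(n,m,3),np.nanmedian(P[m],0).round(1))
E
python3 fin.py 10
```

```text
(array([16.1,  1.3, -1. ]), np.float64(-0.07))
[[-0.002, -0.036, -0.999], [0.001, -0.999, 0.036], [-1.0, -0.001, 0.002]] [ 442.1 -179.2   42.1] [-0.6 -0.9 -1.2] 18.8 15.675
scene blue [ 690.  -190.1   34.7] [ 686.8 -188.5   93.1   98.    87.8 1587. ]
white [ 700.2   12.2   96.    96.2   86.8 1358. ]
blade [ 528.8 -179.9   41.8  109.2   88.2  569. ] [ 547.2 -182.8   20. ]
side blue [ 680.  -194.6   35.6] [ 683.9 -189.2   97.5   97.8   88.  1260. ]
white [699.2  13.   96.9  97.6  86.5 551. ]
blade [ 559.2 -168.2   44.2  105.8   88.8  663. ] [ 545.1 -185.1   21.4]
```

View pics/scene10.png

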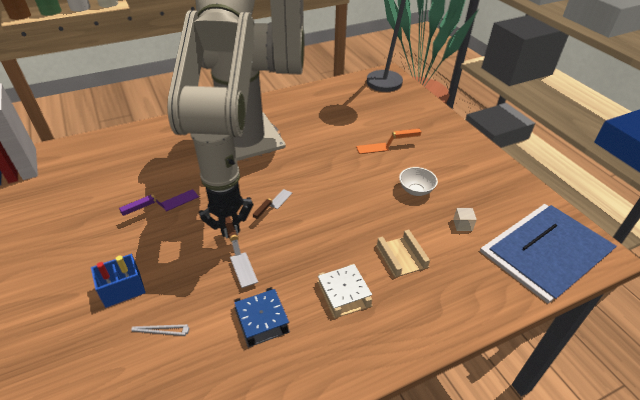

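The dial sits squarely on the dark stand (262,317) and the blade (243,270) is out over bare desk. I'll lower the spatula and then release.

Request:
move_arm(
  deltas=[
    [[4, 0, 0], 0],
    [[8, 0, 0], 0],
    [[11, 0, 0], 0],
    [[13, 0, 0], 0],
    [[15, 0, 0], 0],
    [[16, 0, 0], 0],
    [[16.5, 0, 0], 0],
    [[16.5, 0, 0], 0],
  ],
)

```text
time: 16.77
tool_pos: [442.6, -179.3, 25.8]
tcp_rot: [-31.2, 89.9, 146.7]
ft_force: [0.5, -0.1, -0.2]
finger_gap: 18.7
```

Request:
move_arm(
  deltas=[
    [[0, 0, 0], 0],
    [[0, 0, 0], 0],
    [[0, 0, 0], 0],
    [[0, 0, 0], 0],
    [[0, 0, 0], 0],
    [[0, 0, 0], 0],
  ],
  jaw=1,
)

```text
time: 17.52
tool_pos: [442.5, -179.3, 25.7]
tcp_rot: [-31.4, 89.9, 146.6]
ft_force: [0.7, -0.2, 0.1]
finger_gap: 85.7
```

Request:
move_arm(
  deltas=[
    [[-15, 0, 0], 0],
    [[-40, 0, 0], 0],
    [[-70, 0, 0], 0],
    [[-100, 0, 0], 0],
    [[-125, 0, 0], 0],
    [[-140, 0, 0], 0],
    [[-140, 0, 0], 0],
    [[-140, 0, 0], 0],
  ],
)

```text
time: 18.52
tool_pos: [442.2, -179.1, 164.7]
tcp_rot: [-29.1, 89.8, 148.9]
ft_force: [0.5, -0.2, 0.6]
finger_gap: 85.4
```

```bash
python3 plan.py 443 -180.5 165 -2; python3 fin.py 11
```

```text
(array([-0.3,  1.4, -0.9]), np.float64(-0.06))
[[-0.003, -0.036, -0.999], [0.002, -0.999, 0.036], [-1.0, -0.001, 0.003]] [ 442.2 -179.1  164.7] [ 0.5 -0.2  0.6] 85.4 18.525
scene blue [ 690.6 -189.7   34.6] [ 686.8 -188.5   93.3   97.7   87.6 1577. ]
white [ 700.2   12.2   96.    96.2   86.8 1360. ]
blade [ 533.1 -182.2   40.9  126.4   88.2  589. ] [ 545.7 -182.4    3.4]
side blue [ 680.9 -194.    35.5] [ 683.2 -189.6   97.9   98.9   87.7 1267. ]
white [731.6  -8.6 106.8  51.4  50.  277. ]
blade [ 545.  -181.8   42.8  102.5   88.9  664. ] [ 544.5 -184.9    5. ]
```

View pics/side11.png

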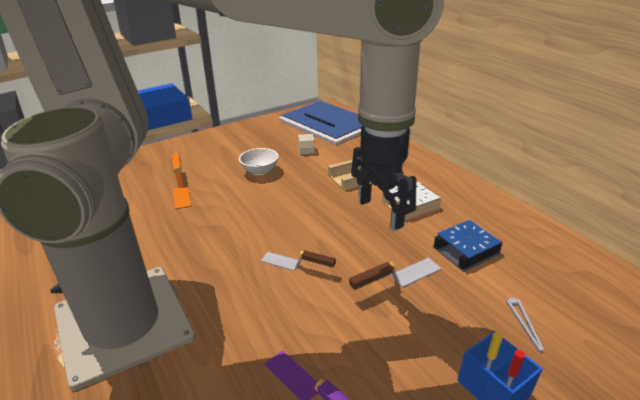

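The spatula lies flat on the desk (395,272), clear of the stand, and the blue dial is level on the dark stand (468,243). In this view the gripper hides part of the white dial. The scene camera shows it has not moved.

```bash
python3 -c "
from bench import r
print(r.hand_in())"
```

```text
the job is handed in; nothing more can be done
None
```

The blue dial is on the dark stand, the spatula is back flat on the bare desk, and I handed the job in at about 18.6 s of the 72 s allowed. I gripped the spatula by its handle and lifted the dial about 37 mm clear of its stand. I then carried it over, lowered it, drew the blade straight out and laid the spatula down.

What the last checks showed:
- **Blue dial:** the scene and side cameras put it within about 3 mm of the stand's centre and within about 1° of its ribs. Its top is at about 34–35 mm, which fits a dial sitting level on the ribs.
- **Spatula:** the blade lies flat with its top at about 3–5 mm. Its tip is roughly 35 mm short of the stand.
- **White dial:** the scene camera shows no movement (700.2, 12.2 mm before and after).

- **Readings that disagreed:** the last side-camera reading of the white dial was wrong because the gripper hid part of it; the previous side reading was within 1 mm of the first. The final scene-camera blade outline (126 mm long) is too long, probably because it took in part of the neck.
- **Not measured:** contact forces on the dials were not measured directly. The wrist force readings I took never went above about 5 N.

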